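# Set out the bedside kit on the crate table

### The arm

A 6-joint arm with a two-finger parallel gripper is mounted at the origin on the work surface. World frame = base frame: x ahead of the robot, y to its left, z up, the work surface at z = 0. Lengths are in m, angles in rad, forces in N, time in s.
With the tool pointing down it reaches from about 0.425 to 0.95 m from the base axis. Payload 14.7 kg.
Tool frame: the origin (TCP) lies at the very end of the fingers, on their centre line; the grasp point (between the pads) lies 19 mm behind it; z points along the fingers, y is the line along which they close (so a half turn about z gives the same grasp; the last joint's range is limited). The gripper opens to 85 mm and grips with 20 to 120 N. Pads are 22 mm wide; open, the fingers measure 114 mm over their backs; the gripper's body (76 mm by 85 mm) begins 54 mm behind the grasp point. The pads swing forward as they close: fully open they stand 13 mm farther back than shut.
Start: joints at [1.137, 0.48, 1.596, -0, 1.065, -0.047], TCP at [0.245, 0.602, 0.231] pointing down, gripper open.
Joint ranges: [-2.75, 2.75], [-0.82, 2.05], [0.23, 2.67], [-1.56, 4.7], [0.09, 2.69], [-2.92, 2.92]. Speed limits (rad/s): [1.89, 1.89, 2.39, 3.01, 3.01, 3.01].

### API

Orientations are given as [roll, pitch, yaw] about the fixed x, y, z axes, in that order (R = Rz(yaw) Ry(pitch) Rx(roll)).
In Python, from station import ctrl gives the robot as it stands. Calls block until the motion is done:
- ctrl.reach(position, orientation): joint-space move of the TCP to a pose.
- ctrl.line_to(position, rot=None, velocity=0.15, max_force=None): straight line of the TCP; rot=None keeps the orientation; velocity is the mean speed in m/s. With max_force (N) it stops when the force on the tool has changed by that much, and returns True; else False.
- ctrl.move_joints(angles): joint-space move.
- ctrl.command_gripper(opening): finger opening in m; the grip force is fixed at half the most; returns when the fingers have stopped.
- ctrl.hold(seconds).
- ctrl.solve_ik(position, orientation): joint angles nearest the present ones, or None.
- ctrl.get_obs(): the state.
- ctrl.get_image(name): name is "scene" or "side" or "wrist"; returns (picture, depth): 420x560x3 uint8, red, green, blue; 420x560 float32, m along the optical axis (not along the pixel's ray), 0 where there is no reading.
- ctrl.camera_info(name): a dict with "fovy" (degrees; the focal length in pixels is half the picture's height over the tangent of half this angle, whatever the lens; pixels are square), "cx", "cy" (the principal point, pixels), "k1" (the pictures are not rectified: a ray, as slopes to the right and down, at radius r is drawn at 1 + k1 r^2 times it, then the intrinsics apply), "R" (3x3) and "t" (3): a world point X has camera coordinates R X + t; the wrist camera has in their place "mount" (4x4, takes a point from camera to tool coordinates, whose origin is the TCP and whose axes are the flange's). Camera axes: x right, y down, z forward; pixel columns grow to the right and rows downward; lengths in m; the calibration is good to about 2 mm. A picture is of the moment at which its call begins: read the wrist's pose just before it. camera_info takes no time and is no camera call.
A pose or a line that the arm cannot do raises ctrl.IKError and nothing moves.
- ctrl.job_done(): hands the job in; it is judged then, once.
The state is a dict: "clock": time; "joint_positions": joint angles; "joint_velocities": joint speeds; "tau": joint torques, N m; "tcp_pos": TCP position; "tool_rot": TCP orientation; "force": force on the tool from outside, world axes, zero at the start; "wrist_torque": the same for the moment, N m; "grip_width": finger opening in m; "grip_force": force on a finger pad.
Only numpy, scipy, OpenCV 4.12 (cv2) and the standard library are available. Lean on these libraries where they do the work, as an engineer would, in place of code of your own. Each camera call takes 0.05 s, during which the arm holds its last target. There are 200 camera calls.

### The job

Set out the bedside kit: first stand the teal folded cup in the middle of the cork coaster, then lay the pink compact centred on top of the cup. Lay the green whistle flat on the grey board with its round chamber halfway between bottle and coaster, and the tweezers on the table straight behind the bottle (far side from the robot, square to the board), 10 cm centre to centre, parallel to the board's long edge. Leave the bottle, the red whistle and the soap box where they are.

Things in the scene. Friction and masses are not known exactly. Their poses are not given: they have to be found in the camera images.
- board: Flat dark-grey plastic board fixed to the table, 100 mm (its x) by 340 mm (its y, roughly the robot's left) and 6 mm thick. Origin: centre of its underside, on the table (z 0). x points away from the robot, turned by up to about 13 degrees. The bottle and the coaster stand on it, 120 mm either side of its origin along its y; which is at which end varies.
- coaster: Round cork coaster fixed on one end of the board, 90 mm across, 4 mm thick (its top is 10 mm above the table). Origin: centre of its underside, on the board's top.
- bottle: Empty amber glass bottle with a closed black cap, loose and light (about 90 g), standing on the other end of the board: 42 mm across, 92 mm tall. Origin: centre of its underside; its x and y axes start parallel to the board's. To be left where it is, upright (not shifted by more than 12 mm).
- cup: Collapsible silicone cup, hard, folded flat into teal rings with a flat paler teal lid on top: a disc 64 mm across at its upper half (54 mm at the foot), 30 mm tall in all, about 110 g. Starts loose and upright on the table. Origin: centre of its underside, z up.
- compact: Closed round mirror compact of pink plastic with a steel seam and a small brass hinge and catch (these may be gripped over): 58 mm across, 18 mm thick, about 50 g, lying flat on the table. Origin: centre of its underside, z up.
- whistle: Green plastic whistle lying on its side, 18 mm thick: a round chamber 26 mm across with a straight mouthpiece 11 mm wide that reaches 34 mm from the chamber's centre along its x, flush with the chamber's +y side (y from 1 to 12 mm). Origin: under the chamber's centre, at the underside, z up. Grip across the chamber, along its y (26 mm). About 20 g.
- tweezers: Steel tweezers, rigid, lying flat on the table: 96 mm long along their x (tips at +x), 15 mm wide over both arms in the middle third, narrowing to about 6 mm at both ends, 9 mm thick. Origin: at mid-length, under the centre, z up. Grip in the middle, along y (15 mm). About 25 g.
- red_whistle: Red whistle of the same shape as the green one, lying on the table beyond the board. Not wanted: leave it alone (not shifted by more than 15 mm).
- soap_box: Closed soap box, white with a blue lid, 67 x 102 x 34 mm, on the table beyond the board. Leave it alone (not shifted by more than 15 mm). Origin: centre of its underside.
Mind the look-alikes: they are no part of the job. Of the things like the compact, leave any that is black, blue or orange; of the rest the smaller one is meant.

How it is judged:
By the outcome, as a careful person would: the job done as asked, in the order asked, and still so for the second after the job is handed in, with the robot touching nothing.
It also fails if it takes over 112 s, if anything falls off the work surface, if the arm or the gripper's body presses on something with over 40 N, if the wrist force passes 120 N, or if a joint passes its speed limit or range.

## Working session

There is one attempt and no reset: what is moved stays moved. The work goes in short steps, each a Python script; the robot and the scene stay as the last script left them, time stands still between calls to the robot, and variables do not carry over. Pictures are saved under pics/ and viewed, at most 14 in all, crops included, and the job is handed in when it is done.

```bash
ls; mkdir -p pics
python3 - <<'E'
from station import ctrl
import cv2,numpy as np
for n in("scene","side"):
    im,d=ctrl.get_image(n); cv2.imwrite(f"pics/{n}0.png",im[:,:,::-1]); np.savez(f"pics/{n}0.npz",im=im,d=d)
    print(n,ctrl.camera_info(n),(d>0).mean())
print(ctrl.camera_info("wrist")); print(ctrl.get_obs())
E
```

```text
pics
scene {'fovy': 45.37700847748642, 'cx': 275.96426515516924, 'cy': 221.1189158042042, 'k1': -0.054020107179199306, 'R': array([[-0.77107704,  0.63673869,  0.00200901],
       [ 0.45911684,  0.55816138, -0.69113501],
       [-0.44119375, -0.53199597, -0.72272288]]), 't': array([ 0.49805936, -0.19868134,  1.41613554])} 0.9960544217687075
side {'fovy': 46.40502384186943, 'cx': 278.1746748369479, 'cy': 214.48289288440043, 'k1': -0.11253520648032427, 'R': array([[ 0.75895471, -0.65113484,  0.00334162],
       [-0.41544888, -0.48818097, -0.76751649],
       [ 0.50138804,  0.58112198, -0.64102049]]), 't': array([-0.49020655,  0.2474731 ,  0.96313053])} 0.9960884353741497
{'fovy': 69.45961306288278, 'cx': 273.79850944061883, 'cy': 206.39956079403692, 'k1': -0.04090183151209508, 'mount': array([[-9.17730883e-04, -9.47981833e-01, -3.18323111e-01,
         8.17388340e-02],
       [ 9.99999488e-01, -7.34643138e-04, -6.95212061e-04,
        -3.57266023e-04],
       [ 4.25194515e-04, -3.18323586e-01,  9.47982022e-01,
        -1.42309909e-01],
       [ 0.00000000e+00,  0.00000000e+00,  0.00000000e+00,
         1.00000000e+00]])}
{'clock': 0.1, 'joint_positions': array([ 1.13740482e+00,  4.80767180e-01,  1.59683819e+00,  5.78139758e-05,
        1.06503856e+00, -4.65811929e-02]), 'joint_velocities': array([ 0.00068599, -0.00172444, -0.00334489, -0.00027849, -0.00186495,
        0.00113188]), 'tau': array([ 1.98100846e-03, -9.52252007e+01, -4.31042182e+01, -2.68895083e-04,
        5.31910031e-03, -1.02387532e-04]), 'tcp_pos': array([0.24500298, 0.60166626, 0.23072762]), 'tool_rot': array([-3.14054487e+00, -9.94440037e-05,  2.75475425e+00]), 'force': array([-0.41703238, -1.10544407, -0.3553214 ]), 'wrist_torque': array([-0.01999408, -0.03102328,  0.07071351]), 'grip_force': 0.0, 'grip_width': 0.08525951475973474}
```

View pics/scene0.png

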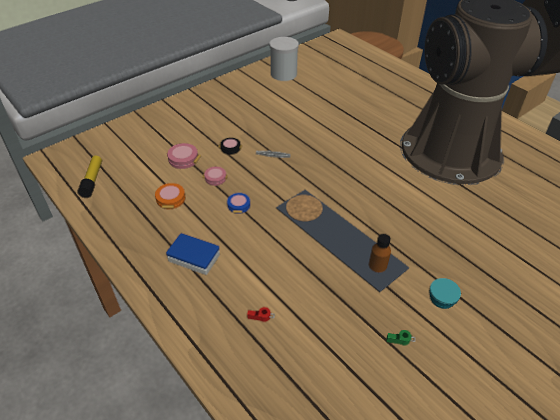

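View pics/side0.png

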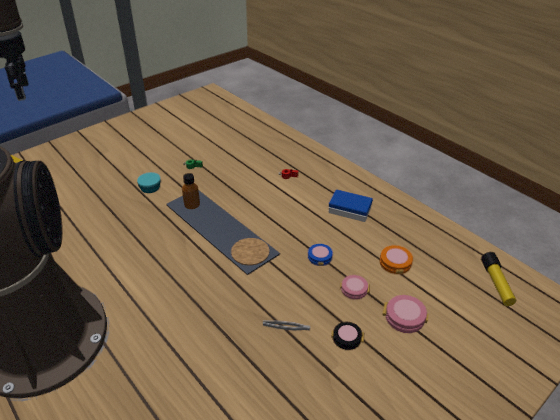

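Scene shows the teal cup (445,292), bottle (380,253), coaster (305,208), tweezers (272,154), green whistle (402,338) and red whistle (260,314). Compact candidates are large pink (182,155), small pink (215,176), black (231,145), blue (238,202) and orange (170,195). Leaving out black, blue and orange, the smaller pink at scene (215,176) / side (355,287) fits. I'll confirm it in a crop.

```bash
cat > h.py <<'E'
import numpy as np,cv2
from scipy.spatial.transform import Rotation as Rn
from station import ctrl
def cam(name,obs=None):
    c=ctrl.camera_info(name); f=210/np.tan(np.radians(c["fovy"])/2)
    K=np.array([[f,0,c["cx"]],[0,f,c["cy"]],[0,0,1]])
    if "mount" in c:
        T=np.eye(4); T[:3,:3]=Rn.from_euler("xyz",obs["tool_rot"]).as_matrix(); T[:3,3]=obs["tcp_pos"]
        W=T@c["mount"]; Rw,o=W[:3,:3],W[:3,3]
    else: Rw=np.array(c["R"]).T; o=-Rw@c["t"]
    return K,np.array([c["k1"],0,0,0]),Rw,o
def plane(C,uv,z):
    K,D,Rw,o=C
    p=cv2.undistortPoints(np.float64(uv).reshape(-1,1,2),K,D).reshape(-1,2)
    d=np.c_[p,np.ones(len(p))]@Rw.T
    return (o+d*((z-o[2])/d[:,2])[:,None])[:,:2]
def proj(C,X):
    K,D,Rw,o=C
    X=(np.float64(X).reshape(-1,3)-o)@Rw
    return cv2.projectPoints(X,np.zeros(3),np.zeros(3),K,D)[0].reshape(-1,2)
def mask(im,lo,hi):
    h=cv2.cvtColor(im,cv2.COLOR_RGB2HSV); return cv2.inRange(h,np.array(lo),np.array(hi))
def blobs(m,amin=30):
    c,_=cv2.findContours(m,cv2.RETR_EXTERNAL,cv2.CHAIN_APPROX_NONE)
    return sorted([x for x in c if cv2.contourArea(x)>amin],key=cv2.contourArea,reverse=True)
def snap(name,tag):
    o=ctrl.get_obs(); im,d=ctrl.get_image(name); cv2.imwrite(f"pics/{tag}.png",im[:,:,::-1]); np.savez(f"pics/{tag}.npz",im=im,d=d,pos=o["tcp_pos"],rot=o["tool_rot"])
    return im,d,cam(name,o)
E
python3 - <<'E'
from h import *
P={"scene":dict(cup=(445,288,.03),bottle=(384,238,.09),coaster=(305,207,.01),tw=(272,154,.005),green=(405,337,.018),red=(263,313,.018),pinkS=(215,175,.018),pinkL=(182,153,.02),soap=(193,250,.034),b1=(305,191,.006),b2=(277,210,.006),b3=(408,265,.006),b4=(379,290,.006)),
"side":dict(cup=(149,180,.03),bottle=(189,178,.09),coaster=(250,250,.01),tw=(286,325,.005),green=(192,163,.018),red=(287,173,.018),pinkS=(355,286,.018),pinkL=(406,309,.02),soap=(352,200,.034))}
for n in P:
    C=cam(n)
    for k,(u,v,z) in P[n].items(): print(n,k,plane(C,(u,v),z).round(3)[0])
a=cv2.imread("pics/scene0.png")[120:220,140:290]; b=cv2.imread("pics/side0.png")[230:355,290:440]
a=cv2.resize(a,None,fx=2.6,fy=2.6,interpolation=2); b=cv2.resize(b,(390,325),interpolation=2)
o=np.zeros((325,790,3),np.uint8); o[:a.shape[0],:390]=a; o[:,400:]=b; cv2.imwrite("pics/crop1.png",o)
E
```

```text
scene cup [0.427 0.294]
scene bottle [0.469 0.146]
scene coaster [ 0.479 -0.089]
scene tw [ 0.407 -0.307]
scene green [0.575 0.314]
scene red [0.756 0.092]
scene pinkS [ 0.588 -0.322]
scene pinkL [ 0.606 -0.453]
scene soap [ 0.78  -0.128]
scene b1 [ 0.438 -0.135]
scene b2 [ 0.537 -0.128]
scene b3 [0.421 0.193]
scene b4 [0.523 0.198]
side cup [0.428 0.288]
side bottle [0.476 0.149]
side coaster [ 0.482 -0.089]
side tw [ 0.406 -0.304]
side green [0.572 0.297]
side red [0.748 0.081]
side pinkS [ 0.58  -0.331]
side pinkL [ 0.612 -0.445]
side soap [ 0.78  -0.134]
```

View pics/crop1.png

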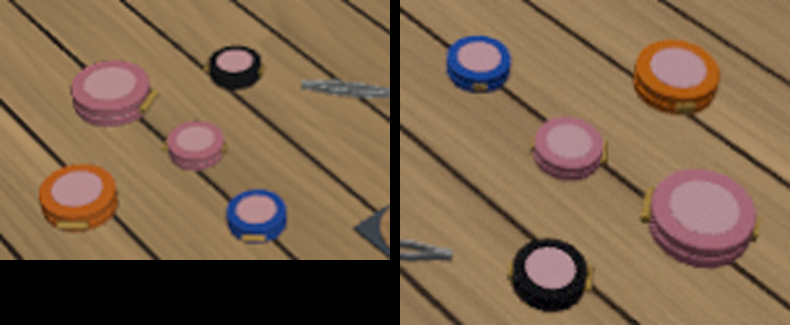

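The crop confirms it: the small all-pink compact sits between blue, black, orange and the large pink (left panel ~(195,145), i.e. scene (215,176)). Next is the wrist survey.

Run:
```python
from h import *
for t,p in (("w1",(.47,.27,.2)),("w2",(.47,.02,.22)),("w3",(.5,-.32,.2))):
    ctrl.reach(p,[np.pi,0,np.pi/2]); ctrl.hold(.2); snap("wrist",t)
    print(t,ctrl.get_obs()["clock"],ctrl.get_obs()["tcp_pos"])
a=[cv2.resize(cv2.imread(f"pics/w{i}.png"),(400,300)) for i in (1,2,3)]
cv2.imwrite("pics/mont.png",np.vstack([np.hstack(a[:2]),np.hstack([a[2],a[2]*0])]))
```

```text
w1 1.8417 [0.46975949 0.2706876  0.19998871]
w2 3.075 [0.47012063 0.02091036 0.21986422]
w3 4.6167 [ 0.50037941 -0.3191008   0.20021717]
```

View pics/mont.png

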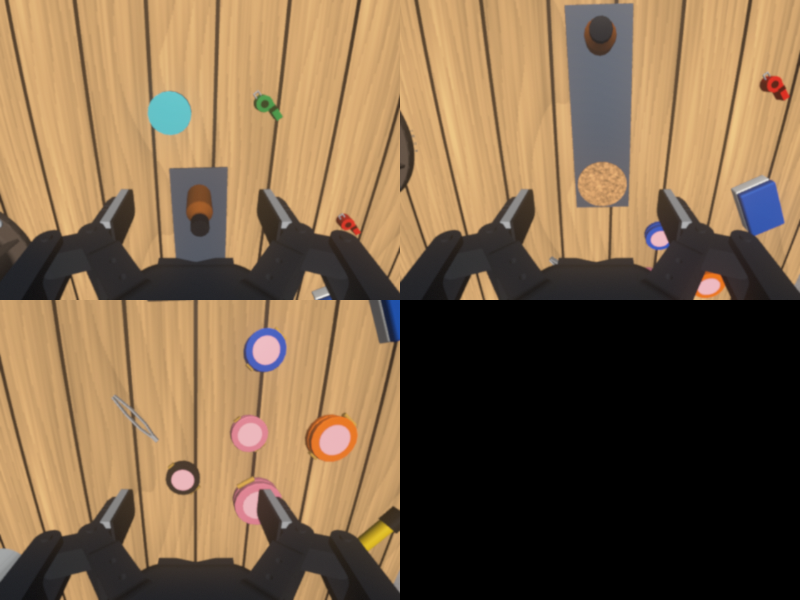

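Wrist views (montage at 400x300): w1 has cup (170,112), green whistle (266,105) with its mouthpiece toward lower right, and bottle (200,200). w2 has the board with bottle (600,35) and coaster (602,184). w3 has tweezers (135,417) and small pink compact (250,434). Next I'll take plumb close-ups of each with the camera directly overhead, and measure by mask.

Run:
```python
from h import *
T=dict(compact=(.585,-.325,.15),tw=(.406,-.305,.15),coaster=(.48,-.089,.2),bottle=(.472,.147,.2),green=(.573,.306,.12),cup=(.428,.291,.15))
for k,(x,y,z) in T.items():
    try: ctrl.reach((x,y-.082,z),[np.pi,0,np.pi/2])
    except ctrl.IKError: print("ik",k); continue
    ctrl.hold(.2); im,d,C=snap("wrist","c_"+k); print(k,ctrl.get_obs()["clock"],proj(C,(x,y,.01)).round())
fs=[]
for k in T:
    import os
    if os.path.exists(f"pics/c_{k}.png"):
        i=cv2.imread(f"pics/c_{k}.png"); i=cv2.resize(i,(266,200)); cv2.putText(i,k,(5,15),0,.5,(255,255,255)); fs.append(i)
while len(fs)<6: fs.append(fs[0]*0)
cv2.imwrite("pics/mont2.png",np.vstack([np.hstack(fs[:3]),np.hstack(fs[3:])]))
```

```text
compact 5.4583 [[274. 105.]]
tw 6.4583 [[273. 104.]]
coaster 7.6333 [[274. 103.]]
bottle 8.8167 [[273. 103.]]
green 9.9 [[273. 103.]]
cup 10.8 [[273. 105.]]
```

View pics/mont2.png

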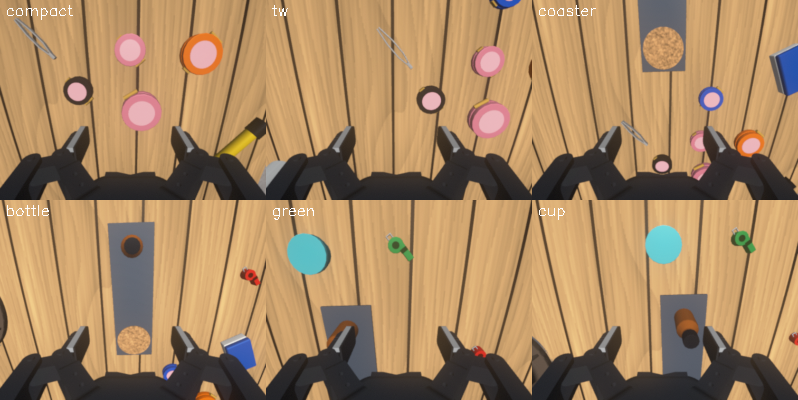

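The plumb views are clean: each target sits near raw pixel (273,104), and the bottle view shows the whole board. Now to measure.

```bash
cat > m.py <<'E'
from h import *
def ld(t):
    f=np.load(f"pics/{t}.npz"); return f["im"],cam("wrist",dict(tcp_pos=f["pos"],tool_rot=f["rot"]))
def near(bl,uv=(273,104)): return min(bl,key=lambda c:np.hypot(*(c[:,0].mean(0)-uv)))
def circ(c,C,z,):
    P=plane(C,c[:,0]+0.0,z); 
    h=cv2.convexHull((P*1e4).astype(np.float32))[:,0]/1e4
    (m,r)=cv2.minEnclosingCircle((P*1000).astype(np.float32))
    A=np.c_[2*P,np.ones(len(P))]; s=np.linalg.lstsq(A,(P**2).sum(1),rcond=None)[0]
    return s[:2],np.sqrt(s[2]+s[0]**2+s[1]**2),np.array(m)/1000,r/1000
def show(n,r): print(n,"fit",r[0].round(4),round(r[1],4),"enc",r[2].round(4),round(r[3],4))
def whistle(P):
    """P contour pts (m) -> chamber centre, x-axis angle, mouthpiece side"""
    o=P.min(0)-.01; s=5000; m=np.zeros((int((np.ptp(P[:,1])+.02)*s),int((np.ptp(P[:,0])+.02)*s)),np.uint8)
    cv2.fillPoly(m,[((P-o)*s).round().astype(np.int32)],255)
    dt=cv2.distanceTransform(m,cv2.DIST_L2,5); v,u=np.unravel_index(dt.argmax(),dt.shape)
    return np.array([u,v])/s+o,dt.max()/s
E
python3 - <<'E'
from m import *
im,C=ld("c_cup"); c=near(blobs(mask(im,(80,60,60),(100,255,255)))); show("cup.03",circ(c,C,.03)); print(cv2.contourArea(c))
im,C=ld("c_compact"); 
c=near(blobs(mask(im,(160,40,90),(179,255,255)))); show("compact.018",circ(c,C,.018)); show("..012",circ(c,C,.012))
im,C=ld("c_coaster"); print(im[104,273],im[104,200],im[40,260]); 
m=mask(im,(0,50,60),(25,255,255)); 
print(cv2.cvtColor(im[100:101,[273,255,290,200,180,340]],cv2.COLOR_RGB2HSV))
im,C=ld("c_bottle"); print(cv2.cvtColor(im[[200,200,200,100,296],[265,285,330,273,280]][None],cv2.COLOR_RGB2HSV))
bm=mask(im,(100,20,40),(135,120,140)); b=max(blobs(bm),key=cv2.contourArea); 
P=plane(C,b[:,0],.006); r=cv2.minAreaRect((P*1000).astype(np.float32)); print("board",r, cv2.boxPoints(r))
cv2.imwrite("pics/dbg_b.png",bm)
im,C=ld("c_green"); g=near(blobs(mask(im,(45,70,30),(80,255,255)))); P=plane(C,g[:,0],.018); print("green",whistle(P),P.mean(0),"far",P[np.argmax(np.hypot(*(P-whistle(P)[0]).T))], im.shape)
r=cv2.minAreaRect((P*1000).astype(np.float32)); print(r)
im,C=ld("c_tw")
h=cv2.cvtColor(im,cv2.COLOR_RGB2HSV); print(cv2.cvtColor(im[104:105,262:290:3],cv2.COLOR_RGB2HSV))
crop=lambda t,s:cv2.resize(cv2.imread(f"pics/c_{t}.png")[104-s:104+s,273-s:273+s],(390,390),interpolation=2)
cv2.imwrite("pics/crop2.png",np.hstack([crop("tw",70),crop("green",45)]))
E
```

```text
cup.03 fit [0.4311 0.2988] 0.0309 enc [0.4309 0.2988] 0.0316
4733.0
compact.018 fit [ 0.5845 -0.3251] 0.0275 enc [ 0.5848 -0.3249] 0.0283
..012 fit [ 0.5845 -0.3251] 0.028 enc [ 0.5848 -0.3249] 0.0289
[226 173 114] [93 73 53] [ 97 100 109]
[[[ 15 128 205]
  [ 15 129 216]
  [ 15 128 201]
  [ 15 107  93]
  [ 16 118 195]
  [ 16 119 213]]]
[[[111  29 115]
  [112  33 115]
  [ 16 115 217]
  [  0  22  57]
  [ 16 126 223]]]
board ((477.37469482421875, 77.67497253417969), (94.05249786376953, 235.6962432861328), 1.6238243579864502) [[427.02783 194.14317]
 [433.70685 -41.45842]
 [527.72156 -38.79323]
 [521.04254 196.80836]]
green (array([0.57269832, 0.31234722]), np.float32(0.011544498)) [0.57276309 0.31246923] far [0.58727854 0.30957095] (420, 560, 3)
((572.52978515625, 312.20684814453125), (23.930278778076172, 24.070396423339844), 42.74795150756836)
[[[ 16  91 177]
  [ 13  19 165]
  [ 15  76 110]
  [ 16 116 184]
  [ 17 118 194]
  [ 16 117 198]
  [ 15  91 179]
  [ 14  32 183]
  [ 16 108 204]
  [ 16 118 207]]]
```

View pics/crop2.png

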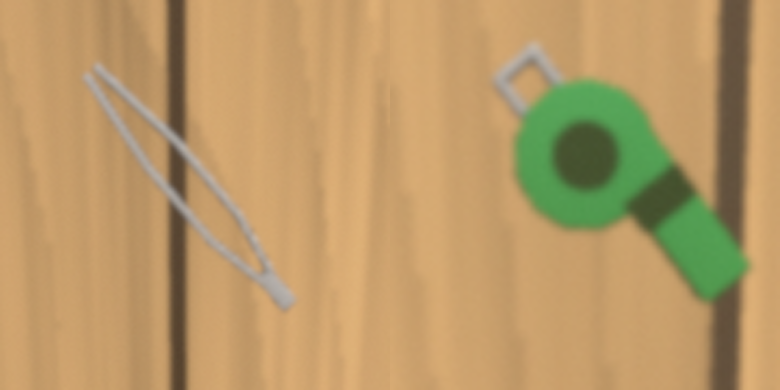

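```bash
cat >> m.py <<'E'
def pca(P):
    P=P-P.mean(0); w,v=np.linalg.eigh(P.T@P); a=v[:,1]; return np.arctan2(a[1],a[0])
E
python3 - <<'E'
from m import *
for t,z in(("c_bottle",.006),("c_coaster",.006)):
    im,C=ld(t); m=mask(im,(0,0,70),(179,62,150)); m[300 if t=="c_bottle" else 200:]=0 if t=="x" else m[300 if t=="c_bottle" else 200:]
    m=cv2.morphologyEx(m,cv2.MORPH_OPEN,np.ones((3,3)))
    bl=[c for c in blobs(m,100) if 200<c[:,0,0].mean()<340 and c[:,0,1].max()<330 and np.ptp(c[:,0,0])<150]
    pts=np.vstack([c[:,0] for c in bl]); hull=cv2.convexHull(pts)
    P=plane(C,hull[:,0],z); r=cv2.minAreaRect((P*1000).astype(np.float32)); print(t,len(bl),r)
    H=np.zeros_like(m); cv2.fillConvexPoly(H,hull,255); H=cv2.erode(H,np.ones((7,7)))
    q=mask(im,(5,75,120),(25,255,255))&H; q=cv2.morphologyEx(q,cv2.MORPH_CLOSE,np.ones((7,7)))
    cs=blobs(q,500); 
    if cs: show("coaster",circ(cs[0],C,.01))
    # long edges: left/right extremes per row
    E=[]
    for f in (np.argmin,np.argmax):
        e=[]
        for v in range(pts[:,1].min()+8,pts[:,1].max()-8):
            row=pts[pts[:,1]==v,0]; 
            if len(row): e.append((row.min() if f is np.argmin else row.max(),v))
        e=plane(C,e,z); p=np.polyfit(e[:,1],e[:,0],1); res=e[:,0]-np.polyval(p,e[:,1]); k=abs(res)<.002; p=np.polyfit(e[k,1],e[k,0],1); E.append(p)
    print("edges dx/dy",E, "yaw",[-np.arctan(p[0]) for p in E],"centre x at y=.03",np.mean([np.polyval(p,.03) for p in E]), "width",np.polyval(E[1],.03)-np.polyval(E[0],.03))
im,C=ld("c_bottle"); q=mask(im,(0,0,0),(179,60,75)); c=near(blobs(q,60)); show("cap.092",circ(c,C,.092)); 
q=mask(im,(0,0,0),(179,255,135))&~mask(im,(90,15,80),(135,60,150)); c=near(blobs(q,60)); show("body",circ(c,C,.06))
im,C=ld("c_green"); bl=[c for c in blobs(mask(im,(45,70,30),(80,255,255)),20) if abs(c[:,0].mean(0)-(280,110)).max()<50]
ch=bl[0]; show("chamber",circ(ch,C,.018)); cc=circ(ch,C,.018)[0]
for b in bl[1:]:
    P=plane(C,b[:,0],.018); print("mp",P.mean(0).round(4),np.degrees(pca(P)),cv2.minAreaRect((P*1000).astype(np.float32)), "tip dist",np.hypot(*(P-cc).T).max())
m=mask(im,(45,70,30),(80,255,255))
im,C=ld("c_tw"); q=mask(im,(0,0,90),(179,60,255)); q[:34]=0;q[174:]=0;q[:,:203]=0;q[:,343:]=0
q=cv2.morphologyEx(q,cv2.MORPH_CLOSE,np.ones((9,9))); c=blobs(q,30)[0]; P=plane(C,c[:,0],.006); r=cv2.minAreaRect((P*1000).astype(np.float32)); print("tw",r,np.degrees(pca(P)))
E
```

```text
c_bottle 3 ((478.4822998046875, 32.761016845703125), (98.79472351074219, 337.6672058105469), 1.4872643947601318)
coaster fit [ 0.4816 -0.0862] 0.0444 enc [ 0.4818 -0.0869] 0.0458
edges dx/dy [array([-0.02847223,  0.43082079]), array([-0.0244625 ,  0.52803546])] yaw [np.float64(0.02846453887618009), np.float64(0.024457618610572204)] centre x at y=.03 0.4786341043880756 width 0.09733495655267543
c_coaster 1 ((481.2892761230469, -64.36731719970703), (98.72972106933594, 146.11392211914062), 1.4408375024795532)
coaster fit [ 0.4818 -0.0881] 0.0445 enc [ 0.4819 -0.0881] 0.045
edges dx/dy [array([-0.02856509,  0.43070072]), array([-0.02329257,  0.52862209])] yaw [np.float64(0.02855732731557928), np.float64(0.023288363096462456)] centre x at y=.03 0.4788835396492901 width 0.09807954230706906
cap.092 fit [0.4756 0.1516] 0.0122 enc [0.4757 0.1516] 0.0128
body fit [0.4755 0.1523] 0.021 enc [0.4755 0.152 ] 0.0216
chamber fit [0.5731 0.3122] 0.0121 enc [0.574  0.3124] 0.0136
mp [0.5931 0.2965] 128.73772759028907 ((593.3709716796875, 296.6396484375), (10.646966934204102, 17.34757423400879), 38.376617431640625) tip dist 0.03408172133392118
tw ((405.16424560546875, -303.6329040527344), (15.308234214782715, 96.24737548828125), 40.24335861206055) 131.8134388297211
```

Measured values agree: coaster (.4817,-.0878), bottle (.4755,.152), board yaw .026. Cup first.

```bash
cat >> h.py <<'E'
def down(deg): return [np.pi,0,np.radians(deg)]
def pick(xy,deg,z,op,hi=.12):
    ctrl.reach((*xy,hi),down(deg)); ctrl.command_gripper(op)
    hit=ctrl.line_to((*xy,z),max_force=15); ctrl.command_gripper(0); o=ctrl.get_obs()
    ctrl.line_to((*xy,hi)); print("pick hit",hit,o["tcp_pos"][2].round(4),"w",o["grip_width"],"after lift",ctrl.get_obs()["grip_width"],"t",ctrl.get_obs()["clock"])
def place(xy,deg,z,op,hi=.15):
    ctrl.reach((*xy,hi),down(deg)); ctrl.line_to((*xy,z+.025)); ctrl.hold(.2)
    hit=ctrl.line_to((*xy,z),velocity=.05,max_force=8); ctrl.hold(.2); o=ctrl.get_obs()
    ctrl.command_gripper(op); ctrl.hold(.2); ctrl.line_to((*xy,hi)); print("place hit",hit,o["tcp_pos"].round(4),"t",ctrl.get_obs()["clock"])
E
python3 - <<'E'
from m import *
pick((.431,.2988),90,.005,.082)
place((.4817,-.0878),91.5,.0145,.08,.18)
ctrl.reach((.4817,-.0878-.082,.2),down(90)); ctrl.hold(.2); im,d,C=snap("wrist","p_cup")
c=near(blobs(mask(im,(80,60,60),(100,255,255)))); show("cup.04",circ(c,C,.04))
E
```

```text
pick hit False 0.0063 w 0.062228584041138964 after lift 0.06172597702651373 t 13.65
place hit True [ 0.4813 -0.0877  0.0162] t 18.8417
cup.04 fit [ 0.4811 -0.088 ] 0.0307 enc [ 0.4811 -0.088 ] 0.0314
```

View pics/p_cup.png

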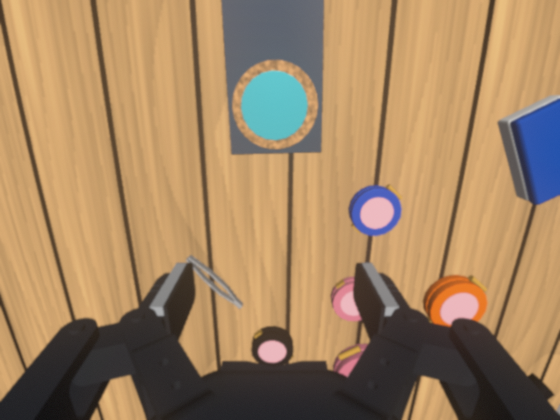

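The cup (275,105) stands centred on the coaster, within 1 mm. Compact next.

Run:
```python
from m import *
pick((.5846,-.325),135,.004,.078)
place((.4811,-.088),91.5,.0435,.072,.18)
ctrl.reach((.4811,-.088-.082,.22),down(90)); ctrl.hold(.2); im,d,C=snap("wrist","p_cmp")
c=near(blobs(mask(im,(160,40,90),(179,255,255)))); show("compact.058",circ(c,C,.058))
c=near(blobs(mask(im,(80,60,60),(100,255,255)))); show("cup.04",circ(c,C,.04))
```

```text
pick hit False 0.0058 w 0.055482751048851676 after lift 0.055216527876607586 t 22.875
place hit True [ 0.4804 -0.0879  0.0455] t 27.225
compact.058 fit [ 0.4807 -0.0872] 0.0278 enc [ 0.4807 -0.0874] 0.0285Traceback (most recent call last):
  File "<stdin>", line 6, in <module>
  File "m.py", line 4, in near
    def near(bl,uv=(273,104)): return min(bl,key=lambda c:np.hypot(*(c[:,0].mean(0)-uv)))
                                      ~~~^^^^^^^^^^^^^^^^^^^^^^^^^^^^^^^^^^^^^^^^^^^^^^^^
ValueError: min() iterable argument is empty
```

View pics/p_cmp.png

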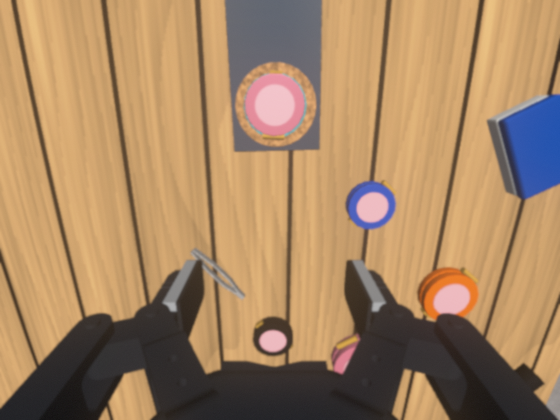

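The compact (275,104) lies centred on the cup. Tweezers next, then the whistle.

Run:
```python
from m import *
pick((.4052,-.3036),130.5,.001,.045,.18)
place((.5755,.1546),91.5,.002,.035,.18)
pick((.573,.3123),128,.002,.055,.15)
place((.4786,.0321),91.5,.0085,.05,.18)
for k,(x,y) in dict(tw=(.5755,.1546),gr=(.4786,.0321)).items():
    ctrl.reach((x,y-.082,.2),down(90)); ctrl.hold(.2); snap("wrist","q_"+k)
cv2.imwrite("pics/crop3.png",np.hstack([cv2.resize(cv2.imread(f"pics/q_{k}.png"),(400,300)) for k in("tw","gr")]))
```

```text
pick hit False 0.0018 w 0.012089218687289844 after lift 0.012745932615163895 t 32.3583
place hit True [0.575  0.1545 0.0018] t 38.1
pick hit False 0.0031 w 0.023497549316022357 after lift 0.02303367243997274 t 41.775
place hit True [0.4783 0.0321 0.009 ] t 46.8083
```

View pics/crop3.png

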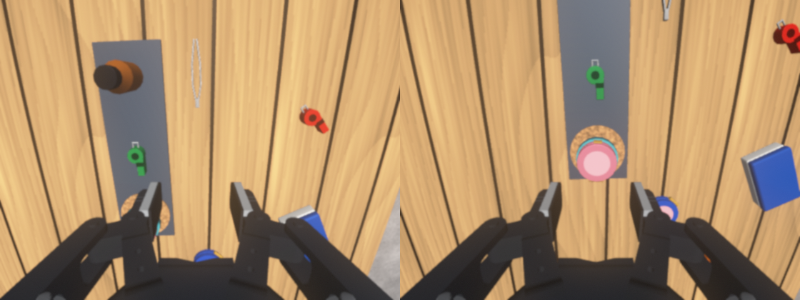

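Tweezers (196,72 in the left half) lie beside the bottle, and the green whistle (597,78 in the right half) lies mid-board. Now I'll measure and do a final check of bottle, cup and compact from overhead.

Run:
```python
from m import *
im,C=ld("q_gr"); bl=[c for c in blobs(mask(im,(45,70,30),(80,255,255)),15) if abs(c[:,0].mean(0)-(275,115)).max()<50]
show("chamber",circ(bl[0],C,.024))
for b in bl[1:]: P=plane(C,b[:,0],.024); print("mp",P.mean(0).round(4),np.degrees(pca(P)))
im,C=ld("q_tw"); q=mask(im,(0,0,90),(179,75,255)); q[:30]=0;q[180:]=0;q[:,:245]=0;q[:,310:]=0
q=cv2.morphologyEx(q,cv2.MORPH_CLOSE,np.ones((9,9))); P=np.vstack([plane(C,c[:,0],.006) for c in blobs(q,5)]); print("tw",cv2.minAreaRect((P*1000).astype(np.float32)),np.degrees(pca(P)))
ctrl.reach((.4755,.152-.082,.2),down(90)); ctrl.hold(.2); im,d,C=snap("wrist","f_bottle")
c=near(blobs(mask(im,(0,0,0),(179,60,75)),60)); show("cap.098",circ(c,C,.098))
ctrl.reach((.47,.2,.3),down(90)); snap("side","f_side"); snap("scene","f_scene"); print(ctrl.get_obs()["clock"])
a=cv2.imread("pics/f_side.png")[130:330,100:400]; cv2.imwrite("pics/fs.png",cv2.resize(a,(780,520),interpolation=2))
```

```text
chamber fit [0.4801 0.0224] 0.0173 enc [0.481  0.0212] 0.0239
tw ((574.9248657226562, 154.63490295410156), (15.058441162109375, 96.75157165527344), 1.884551763534546) 91.75540363439636
cap.098 fit [0.4755 0.1515] 0.0119 enc [0.4755 0.1514] 0.0123
50.0833
```

View pics/fs.png

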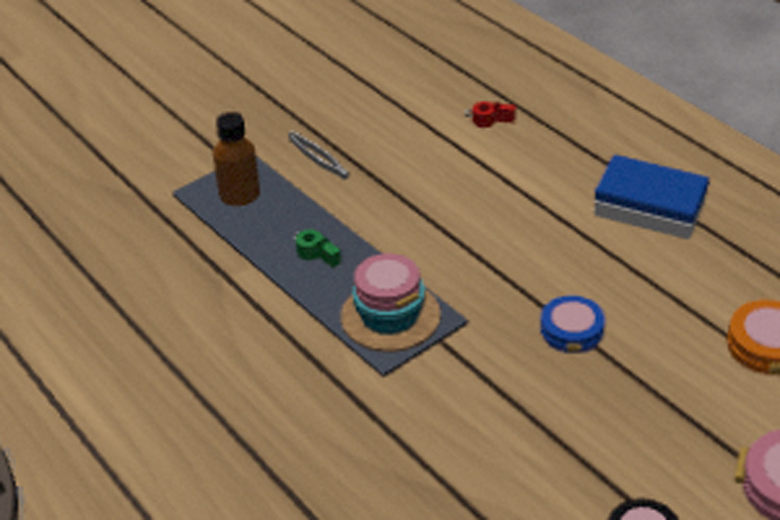

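The side view shows the bottle upright (237,160), tweezers (318,155), whistle flat (318,247), cup and compact stacked on the coaster (388,290), and the red whistle and soap box untouched. One check remains: the chamber centre by inscribed circle, after which I hand in if it is good.

Run:
```python
from m import *
im,C=ld("q_gr"); m=cv2.morphologyEx(mask(im,(45,70,30),(80,255,255)),cv2.MORPH_CLOSE,np.ones((5,5)))
c=near(blobs(m),(275,115)); w,r=whistle(plane(C,c[:,0],.024)); print(w,r)
if np.hypot(*(w-(.4786,.0321)))<.004: print(ctrl.job_done())
```

```text
[0.47827604 0.03237019] 0.012184497
the job is handed in; nothing more can be done
None
```

I finished the bedside kit in about 50 s and handed it in. Cup, compact, whistle and tweezers each measured within about 1 mm of target, and the bottle, red whistle and soap box were left in place.

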